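# Press the cap mat home on the deep-well plate

## Task

Seal the deep-well plate with the hand press: slide the red safety catch fully out, pull the lever down until the blue cap mat is fully home on the plate and lean on it firmly for about a second without forcing it, then raise the lever all the way up and slide the catch fully back in to lock it. Leave the press locked and let go, without knocking the things that stand around it.

Things in the scene. Friction and masses are not known exactly. Their poses are not given: they have to be found in the camera images.
- press: Cream hand press bolted to the bench, base 200 x 250 x 18 mm, two aluminium posts and a bridge, top at z 158 mm. Origin on the bench under its middle; +x points to its back, away from the lever's handle, +y to the side of the catch, z up. The lever turns about an axle parallel to y through (0, 0, 170) mm.
- lever (a joint): Lever angle, rad. 0: all the way up against its stop, arms pointing to -x of the press and 50 degrees above level. Grows as the handle comes down, 1.05 at most. Stays where it is left: axle friction 0.6 N m, about 3 N at the handle. Blocked at about 0.03 while the catch is in. 45 mm of platen travel per rad, so 1 N at the handle along its arc gives about 4 N at the platen.
- lever_grip (a point): Middle of the lever's black handle: a round bar 22 mm thick, 98 mm clear between the two arms, parallel to y of the press, 190 mm from the axle. At lever 0 it is at (-122, 0, 316) mm in the press frame. Can be pinched from above, one finger before and one behind it, between the arms; it turns with the lever and can turn within the fingers.
- catch (a joint): Slide of the red safety catch, m, along +y of the press. 0: fully in, its 12 mm steel bolt under the lever's +y arm blocks it; 0.032: fully out (clear of the arm from 0.017). Friction 4 N, stays where it is left. The bolt goes back in only with the lever within about 0.03 rad of its upper stop.
- catch_grip (a point): Grip point on the catch's red paddle, an upright plate 30 (x) x 14 (y) x 66 mm (z), on its middle plane 17 mm below its top. With the catch in it is at (-46, 132, 248) mm in the press frame. Beside it, from 20 mm towards the lever, the bolt's guide block reaches up to z 205 mm.
- nest: Black nest with the white deep-well plate (85 x 127 mm) fixed in it, between the posts under the platen. Its height differs from day to day. Origin: middle of the nest's underside; axes as the press. The plate's top is 48 mm above the origin.
- mat: Blue cap mat 80 x 120 x 6 mm; origin: middle of its underside. Stands 5 to 8 mm proud at the start; home when its underside is on the plate's top, 48 mm above the nest's origin. Goes down stiffly (20 N at the platen, 4 to 6 N at the handle), then stops hard. A firm press is about 55 N at the platen (about 11 N at the handle); over 90 N (some 18 N at the handle) crushes it.
- platen: Aluminium platen with a springy black rubber facing, 78 x 118 x 12 mm in all, moved up and down by the lever. Origin: middle of its underside, 108 mm above the press origin when the lever is up.
- slide_box: Bystander: black slide box, 100 x 150 x 35 mm, lying flat, loose; origin under its middle.
- bottle: Bystander: amber reagent bottle with an orange cap, 72 mm across, 150 mm high, loose; origin under its middle.
- counter: Bystander: grey tally counter, 75 x 65 x 47 mm, loose; origin under its middle.

How it is judged:
By the outcome, as a careful person would: the job done as asked, in the order asked, and still so for the second after the job is handed in, with the robot touching nothing.
It also fails if it takes over 70 s, if anything falls off the work surface, if the arm or the gripper's body presses on something with over 40 N, if the wrist force passes 120 N, or if a joint passes its speed limit or range.

## Robot

A 6-joint arm with a two-finger parallel gripper is mounted at the origin on the work surface. World frame = base frame: x ahead of the robot, y to its left, z up, the work surface at z = 0. Lengths are in m, angles in rad, forces in N, time in s.
With the tool pointing down it reaches from about 0.275 to 0.75 m from the base axis. Payload 10.2 kg.
Tool frame: the origin (TCP) lies at the very end of the fingers, on their centre line; the grasp point (between the pads) lies 19 mm behind it; z points along the fingers, y is the line along which they close (so a half turn about z gives the same grasp; the last joint's range is limited). The gripper opens to 88 mm and grips with 3 to 60 N. Pads are 18 mm wide; open, the fingers measure 123 mm over their backs; the gripper's body (75 mm by 187 mm) begins 45 mm behind the grasp point.
Start: joints at [-1.48, 0.313, 1.498, -0, 1.331, -0.223], TCP at [0.162, -0.499, 0.239] pointing down, gripper open.
Joint ranges: [-2.94, 2.94], [-0.97, 2.17], [0.19, 2.56], [-1.23, 4.37], [0.02, 3.11], [-2.88, 2.88]. Speed limits (rad/s): [2.39, 2.39, 3.01, 3.14, 3.14, 3.14].

## Interface

Orientations are given as a 3x3 rotation matrix whose columns are the frame's x, y, z axes.
In Python, from workcell import robot gives the robot as it stands.
- The arm moves only by the shell command python3 -m jog 'ROWS' [OPENING] [FORCE]. ROWS is JSON, a list of rows, each a list of 4 numbers: the shift along the world's x, y, z in cm, then the turn about the world's z in degrees. In form: [[x, y, z, roll], ...]. A call has 1 to 10 rows; each row is the pose to reach, as a shift and turn from the pose commanded when the call began; what a row does not reach only later rows make up. A row lasts 1/12 s, in which the tool goes at most 41.7 mm and 7.16 degrees, less where a joint would pass 70% of its speed; a pose out of reach is approached as far as the arm can. A call with a gripper value outside its range is refused whole. OPENING is the finger opening in cm, from 0 to 8.81, set as the call begins (- or left out, the last holds). The fingers move at their own pace and stop on an object; FORCE is the grip in N (left out, the last holds). Time passes only in rows, so rows that repeat a pose let the fingers close. It gives the time, the measured TCP pose, the force, the opening and the grip force at its end, in the units of the state.
- robot.get_state(): the state, without advancing time (a new reading comes with each control period).
- robot.get_image(name): name is "scene" or "top" or "wrist"; returns the picture (400x640x3 uint8, red, green, blue); there is no depth.
- robot.camera_info(name): a dict with "intrinsics" (3x3 intrinsics, pixels), "dist_coeffs" ([k1, k2, p1, p2, k3] as OpenCV has them; the pictures are not rectified), "position" and "rotation" of the camera in the world; the wrist camera has in their place "T_tool_cam" (4x4, takes a point from camera to tool coordinates, whose origin is the TCP and whose axes are the flange's). Camera axes: x right, y up, looking along -z (the intrinsics and any distortion apply to the point x, -y, -z); pixel columns grow to the right and rows downward; lengths in m; the calibration is good to about 2 mm. A picture is of the moment at which its call begins: read the wrist's pose just before it. camera_info takes no time and is no camera call.
- robot.close_job(): hands the job in; it is judged then, once.
Trained networks look in the newest picture that a camera, given by its name, has taken for a name from the list of things; names that differ only in an ending like _2 or _b are one class to them, and where a whole thing is asked for, a point or a joint stands for the part that bears it (a point fixed in the world has none). Each returns a list of dicts, best first, with "confidence" (0 to 1); they miss things now and then, are a little off and sometimes report something else, mostly with a low value. They report only what shows in the picture. A call takes as long as a camera call.
- robot.find_in(camera, label): "box" ([centre column, centre row, width, height] in pixels, round what is visible of it).
- robot.regions_of(camera, label): "region" (400x640 bool, what is visible of it) and "box" ([centre column, centre row, width, height] in pixels, round what is visible of it).
- robot.place_of(camera, label): "pixel" ([column, row] in pixels: a listed point, or the origin of a listed thing).
The state is a dict: "clock": time; "q": joint angles; "dq": joint speeds; "joint_efforts": joint torques, N m; "ee_pos": TCP position; "tcp_rot": TCP orientation; "contact_force": force on the tool from outside, world axes, zero at the start; "moment": the same for the moment, N m; "width": finger opening in m; "grip_force": force on a finger pad.
Only numpy, scipy, OpenCV 4.12 (cv2) and the standard library are available. Lean on these libraries where they do the work, as an engineer would, in place of code of your own. Each camera call takes 0.05 s, during which the arm holds its last target. There are 200 camera calls.

## Working session

There is one attempt and no reset: what is moved stays moved. The work goes in short steps, Python scripts to look and compute and a shell command to move; the robot and the scene stay as the last step left them, time stands still between calls to the robot, and variables do not carry over. Pictures are saved under pics/ and viewed, at most 10 in all, crops included, and the job is handed in when it is done.

```bash
mkdir -p pics; ls; cat > h.py <<'E'
import numpy as np, cv2
from workcell import robot
def save(cam,name):
    im=robot.get_image(cam); cv2.imwrite(f'pics/{name}.png',im[:,:,::-1]); return im
def cam(name):
    c=robot.camera_info(name); K=np.array(c['intrinsics']);d=np.array(c['dist_coeffs'],float)
    if 'position' in c: R=np.array(c['rotation']);p=np.array(c['position'])
    else:
        s=robot.get_state();T=np.array(c['T_tool_cam']);Rt=np.array(s['tcp_rot'])
        R=Rt@T[:3,:3];p=Rt@T[:3,3]+np.array(s['ee_pos'])
    return K,d,R,p
def proj(name,P):
    K,d,R,p=cam(name); c=(np.atleast_2d(P)-p)@R; c=c*[1,-1,-1]
    return cv2.projectPoints(c,np.zeros(3),np.zeros(3),K,d)[0][:,0]
def ray(name,px):
    K,d,R,p=cam(name); u=cv2.undistortPoints(np.array([[px]],float),K,d)[0,0]
    v=R@np.array([u[0],-u[1],-1]); return p,v/np.linalg.norm(v)
def onz(name,px,z):
    p,v=ray(name,px); return p+v*(z-p[2])/v[2]
E
python3 - <<'E'
from h import *
for c in ('scene','top','wrist'): 
    save(c,c+'0')
    for l in ('press','lever_grip','catch_grip','slide_box','bottle','counter','nest','platen','mat','lever','catch'):
        r=robot.place_of(c,l)[:2]
        print(c,l,[(np.round(x['pixel']),round(x['confidence'],2)) for x in r])
    K,d,R,p=cam(c);print(p,R[:,2],K[0,0])
print(robot.get_state())
im=np.hstack([cv2.imread(f'pics/{c}0.png') for c in ('scene','top')])
cv2.imwrite('pics/both.png',np.vstack([cv2.resize(cv2.imread(f'pics/{c}0.png'),(480,300)) for c in ('scene','top')]))
E
```

```text
pics
scene press [(array([315., 273.]), 0.76)]
scene lever_grip [(array([343., 155.]), 0.58)]
scene catch_grip [(array([381., 210.]), 0.72)]
scene slide_box [(array([428., 288.]), 0.59), (array([318., 271.]), 0.18)]
scene bottle []
scene counter [(array([269., 199.]), 0.82), (array([427., 286.]), 0.28)]
scene nest [(array([318., 266.]), 0.89)]
scene platen [(array([317., 247.]), 0.94), (array([431., 285.]), 0.35)]
scene mat [(array([319., 249.]), 0.84)]Traceback (most recent call last):
  File "<stdin>", line 5, in <module>
ValueError: it knows: bottle, catch_grip, counter, lever_grip, mat, nest, platen, press, slide_box
```

View pics/scene0.png

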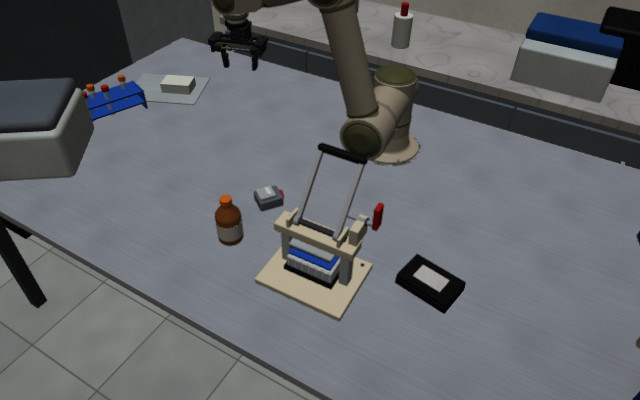

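The scene picture shows the press at about (315,273), with the handle (343,155) towards the robot and the red paddle at (378,216). The bottle is at (229,220), the counter at (268,197) and the slide box at (430,282).

```bash
python3 - <<'E'
from h import *
for c in ('top','wrist'): 
    save(c,c+'0')
    for l in ('press','lever_grip','catch_grip','slide_box','bottle','counter','nest','platen','mat'):
        r=robot.place_of(c,l)[:2]
        print(c,l,[(np.round(x['pixel'],1),round(x['confidence'],2)) for x in r])
for c in ('scene','top','wrist'): 
    K,d,R,p=cam(c);print(p,R[:,2],K[0,0])
print(robot.get_state())
E
```

```text
top press [(array([303.4, 189.3]), 0.83)]
top lever_grip [(array([303.1, 220.1]), 0.71)]
top catch_grip [(array([243.7, 193.3]), 0.72)]
top slide_box [(array([202.1, 229.4]), 0.79)]
top bottle [(array([399.4, 185. ]), 0.88)]
top counter [(array([397.2, 247.2]), 0.69)]
top nest [(array([301.7, 188.4]), 0.8)]
top platen [(array([299.7, 182.1]), 0.54)]
top mat [(array([303.1, 186.4]), 0.39)]
wrist press []
wrist lever_grip []
wrist catch_grip []
wrist slide_box []
wrist bottle []
wrist counter []
wrist nest []
wrist platen []
wrist mat []
[1.38348964 0.49518754 1.02382386] [0.64270132 0.37349927 0.66890455] 492.0335324819176
[0.42420229 0.04398726 1.37015146] [-0.1260957  0.0134721  0.9919266] 476.199104074269
[ 0.22638682 -0.47918656  0.38408904] [0.25048162 0.08073725 0.96474891] 297.97985842388573
{'clock': 1.5, 'q': array([-1.48037600e+00,  3.12930999e-01,  1.49773417e+00,  9.14733822e-06,
        1.33100557e+00, -2.23378749e-01]), 'dq': array([ 7.24373100e-05, -1.04203463e-03, -9.83484694e-04,  3.09404268e-04,
       -4.31511920e-04,  1.93297890e-03]), 'joint_efforts': array([-5.16543842e-04, -4.02112162e+01, -2.52417701e+01,  6.94746897e-02,
        3.19627777e-02, -2.33049036e-05]), 'ee_pos': array([ 0.16205465, -0.49935606,  0.23869143]), 'tcp_rot': array([[ 9.51168430e-01,  3.08672348e-01,  1.79808434e-06],
       [ 3.08672347e-01, -9.51168427e-01,  7.85724852e-05],
       [ 2.59634345e-05, -7.41806485e-05, -9.99999997e-01]]), 'contact_force': array([-0.665696  ,  0.52955315, -0.34303973]), 'moment': array([-0.0397785 ,  0.0132634 , -0.00566945]), 'grip_force': 0.0, 'width': 0.08801198279296858}
```

View pics/top0.png

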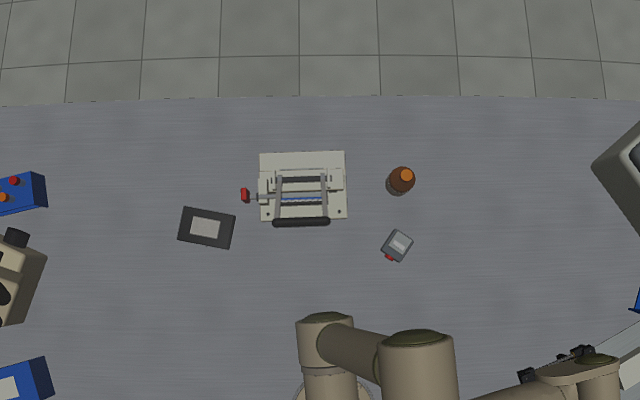

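The top picture shows the base corners at about (259,153), (345,151), (347,218) and (259,220). The handle is at (302,221), the paddle at (245,194), and the box and counter are clear of the path. Next I fit the press pose.

```bash
cat > fit.py <<'E'
from h import *
from scipy.optimize import least_squares
P=[(100,125,18),(100,-125,18),(-100,-125,18),(-100,125,18),(0,0,0),(-122,0,316),(-46,132,248)]
tp=[(259,153),(345,151),(347,218),(259,220),(303.4,189.3),(303.1,220.1),(243.7,193.3)]
sc=[(315,273),(343,155),(381,210)]
P=np.array(P)/1000
def W(v,P): 
    c,s=np.cos(v[2]),np.sin(v[2]); return P@np.array([[c,-s,0],[s,c,0],[0,0,1]]).T+[v[0],v[1],0]
def f(v): return np.vstack([proj('top',W(v,P))-tp,proj('scene',W(v,P[4:]))-sc]).ravel()
r=least_squares(f,[.55,.05,0],loss='soft_l1')
print(r.x,np.degrees(r.x[2]));print(r.fun.reshape(-1,2).round(1))
print(W(r.x,P).round(4))
for l,px,z in (('slide',(202,229),0.),('bottle',(399,185),0.),('counter',(397,247),0.)): print(l,onz('top',px,z).round(3))
E
python3 fit.py
```

```text
[0.64141301 0.07907278 0.01861568] 1.0666001727258523
[[-0.7  1.1]
 [-0.7  0.5]
 [ 0.   2. ]
 [ 0.4  2.8]
 [-1.  -1.6]
 [-3.  -0.4]
 [ 1.2 -1. ]
 [ 0.3 -0.3]
 [-1.4 -1.1]
 [-4.6  1.9]]
[[ 0.7391  0.2059  0.018 ]
 [ 0.7437 -0.044   0.018 ]
 [ 0.5438 -0.0478  0.018 ]
 [ 0.5391  0.2022  0.018 ]
 [ 0.6414  0.0791  0.    ]
 [ 0.5194  0.0768  0.316 ]
 [ 0.593   0.2102  0.248 ]]
slide [0.524 0.372 0.   ]
bottle [ 0.646 -0.204  0.   ]
counter [ 0.465 -0.192  0.   ]
```

```bash
python3 -m jog '[[3,4,3,7],[6,7,6,14],[9,10,9,21],[12,13,12,28],[14,16,14,35],[16,19,14,42],[18,22,14,49],[20,25,14,56],[22,28,14,63],[24,31,14,70]]' 6.5 30; python3 -m jog '[[2,4,0,3.6],[4,8,0,3.6],[6,12,0,3.6],[8,16,0,3.6],[10,20,0,3.6],[12,24,0,3.6],[14,28,0,3.6],[16,32,0,3.6],[17,35,0,3.6],[17,35,0,3.6]]'
python3 - <<'E'
from h import *
s=robot.get_state();print(s['ee_pos'],s['tcp_rot'][:,1],s['q'])
E
```

```text
clock: 2.33
ee_pos: [0.395, -0.1991, 0.3791]
tcp_rot: [[0.03, 1.0, 0.001], [1.0, -0.03, -0.001], [-0.001, 0.001, -1.0]]
contact_force: [0.2, -0.9, 0.8]
width: 0.065
grip_force: 0.0
clock: 3.17
ee_pos: [0.565, 0.1535, 0.3775]
tcp_rot: [[-0.031, 1.0, -0.001], [1.0, 0.031, 0.001], [0.001, -0.001, -1.0]]
contact_force: [0.1, -0.0, 0.3]
width: 0.0652
grip_force: 0.0
[0.5650199  0.15349279 0.37753509] [ 0.99951108  0.03124717 -0.00110443] [6.48494042e-02 4.10686911e-01 1.00794020e+00 1.03940911e-03
 1.72403599e+00 3.37557793e-02]
```

```bash
python3 - <<'E'
from h import *
save('wrist','w1')
for l in ('lever_grip','catch_grip'):
    r=robot.place_of('wrist',l)[:2]; print(l,[(x['pixel'],x['confidence']) for x in r])
r=robot.find_in('wrist','catch_grip')[:1];print(r)
print(proj('wrist',[[.593,.2102,.248],[.5194,.0768,.316]]))
x=robot.place_of('wrist','catch_grip');
if x:print(onz('wrist',x[0]['pixel'],.248))
x=robot.place_of('wrist','lever_grip');
if x:print(onz('wrist',x[0]['pixel'],.316))
E
```

```text
lever_grip [([261.6, 304.7], 0.69)]
catch_grip [([350.4, 126.1], 0.74), ([358.2, 198.8], 0.38)]
[{'box': [349.2, 159.3, 34.6, 79.2], 'confidence': 0.62}]
[[355.36804158 123.79485308]
 [262.83459438 295.11576074]]
[0.58873268 0.20746008 0.248     ]
[0.51788507 0.06680557 0.316     ]
```

View pics/w1.png

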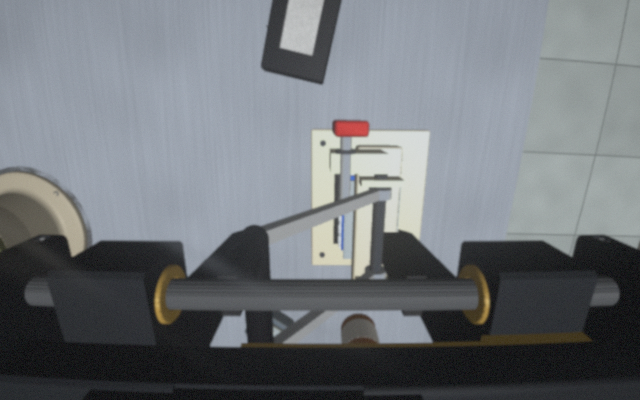

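The wrist picture shows the paddle's top edge at columns 333–369, rows 120–137, next to the bolt and clear of the lever arms.

```bash
python3 - <<'E'
from h import *
im=cv2.imread('pics/w1.png').astype(int); m=(im[:,:,2]>120)&(im[:,:,1]<70)
r,c=np.nonzero(m[100:150,320:390]);r+=100;c+=320;print(r.min(),r.max(),c.min(),c.max(),c.mean())
for px in ((c.min(),121),(c.max(),121),(c.min(),129),(c.max()+1,129)): print(onz('wrist',px,.265))
s=robot.get_state();print(s['ee_pos'])
E
```

```text
122 135 335 359 340.796875
[0.57395863 0.21151218 0.265     ]
[0.59425748 0.21209721 0.265     ]
[0.57420829 0.20488756 0.265     ]
[0.59548764 0.20549735 0.265     ]
[0.56409295 0.14788242 0.37891653]
```

```bash
python3 - <<'E'
from h import *
print(robot.get_state()['ee_pos'])
im=save('wrist','w2')
for l,z in (('lever_grip',.316),('catch_grip',.248)):
    x=robot.place_of('wrist',l)
    if x: print(l,x[0]['pixel'],x[0]['confidence'],onz('wrist',x[0]['pixel'],z))
hsv=cv2.cvtColor(im,cv2.COLOR_RGB2HSV); m=((hsv[:,:,0]<8)|(hsv[:,:,0]>172))&(hsv[:,:,1]>150)&(hsv[:,:,2]>60); m[200:]=0
n,L,st,ce=cv2.connectedComponentsWithStats(m.astype(np.uint8)); i=1+st[1:,4].argmax(); print(st[i],ce[i])
a,b,w,h=st[i,:4]
for px in ((a,b),(a+w,b),(a,b+h),(a+w,b+h)): print(onz('wrist',px,.265))
s=robot.get_state();print(s['ee_pos'],s['contact_force'])
E
```

```text
[0.56409295 0.14788242 0.37891653]
catch_grip [351.1, 119.9] 0.79 [0.58925166 0.21287651 0.248     ]
[337 115  31  13 367] [351.8147139  121.43051771]
[0.57553469 0.21666799 0.265     ]
[0.60165496 0.21743621 0.265     ]
[0.57595472 0.20595501 0.265     ]
[0.6023421  0.20672049 0.265     ]
[0.5641465  0.14805245 0.37899521] [ 0.71963499  0.3120882  -0.26940837]
```

```bash
python3 -m jog '[[1.3,3,0,0],[2.5,6.4,0,0],[2.5,6.4,-2,0],[2.5,6.4,-5,0],[2.5,6.4,-8,0],[2.5,6.4,-11,0],[2.5,6.4,-13.5,0],[2.5,6.4,-14.7,0],[2.5,6.4,-14.7,0],[2.5,6.4,-14.7,0]]'; python3 -m jog '[[0,0,0,0],[0,0,0,0],[0,0,0,0],[0,0,0,0],[0,0,0,0],[0,0,0,0]]' 2.0 35
```

```text
clock: 4.45
ee_pos: [0.5894, 0.2125, 0.232]
tcp_rot: [[-0.027, 1.0, -0.0], [1.0, 0.027, 0.0], [0.0, -0.0, -1.0]]
contact_force: [-0.4, -0.0, 0.9]
width: 0.0651
grip_force: 0.0
clock: 4.95
ee_pos: [0.5887, 0.2131, 0.232]
tcp_rot: [[-0.028, 1.0, -0.002], [1.0, 0.028, -0.0], [-0.0, -0.002, -1.0]]
contact_force: [-1.2, -0.5, 0.4]
width: 0.0293
grip_force: 35.0
```

```bash
python3 -m jog '[[0,0.6,0,0],[0,1.2,0,0],[0,1.8,0,0],[-0.05,2.4,0,0],[-0.05,2.8,0,0],[-0.06,3.2,0,0],[-0.06,3.4,0,0],[-0.06,3.4,0,0],[-0.06,3.4,0,0]]'
```

```text
clock: 5.7
ee_pos: [0.5881, 0.243, 0.2319]
tcp_rot: [[-0.025, 1.0, -0.004], [1.0, 0.025, -0.009], [-0.009, -0.004, -1.0]]
contact_force: [-9.7, -20.9, 4.8]
width: 0.0298
grip_force: 35.0
```

```bash
python3 -m jog '[[0,0,0,0],[0,-0.1,0,0],[0,-0.1,0,0],[0,-0.1,2,0],[0,-0.1,5,0],[0,-0.1,8,0],[0,-0.1,11,0],[0,-0.1,13,0],[0,-0.1,14,0],[0,-0.1,14,0]]' 6.5; 
python3 - <<'E'
from h import *
for i in range(3): robot.get_image('scene')
print(robot.get_state()['ee_pos'])
im=save('wrist','w3');p=save('top','t3');save('scene','s3')
x=robot.place_of('wrist','catch_grip');print(x[:1])
if x:print(onz('wrist',x[0]['pixel'],.248))
x=robot.place_of('wrist','lever_grip');print(x[:1])
if x:print(onz('wrist',x[0]['pixel'],.316))
hsv=cv2.cvtColor(im,cv2.COLOR_RGB2HSV); m=((hsv[:,:,0]<8)|(hsv[:,:,0]>172))&(hsv[:,:,1]>150)&(hsv[:,:,2]>60); 
n,L,st,ce=cv2.connectedComponentsWithStats(m.astype(np.uint8)); i=1+st[1:,4].argmax(); print(st[i],ce[i])
a,b,w,h=st[i,:4]
for px in ((a,b),(a+w,b),(a,b+h),(a+w,b+h)): print(onz('wrist',px,.265))
s=robot.get_state();print(s['ee_pos'],s['contact_force'])
E
```

```text
clock: 6.53
ee_pos: [0.589, 0.2465, 0.3741]
tcp_rot: [[-0.028, 1.0, 0.005], [1.0, 0.028, 0.001], [0.001, 0.005, -1.0]]
contact_force: [0.2, -0.2, 0.1]
width: 0.0651
grip_force: 0.0
[0.58857521 0.24619615 0.37026104]
[{'pixel': [320.2, 195.4], 'confidence': 0.84}]
[0.58742274 0.24198642 0.248     ]
[]
[306 195  31  13 360] [320.79444444 200.55555556]
[0.57508456 0.24643509 0.265     ]
[0.6021082  0.24720961 0.265     ]
[0.57525651 0.23457167 0.265     ]
[0.6026055  0.23535751 0.265     ]
[0.58861926 0.24606273 0.3709281 ] [-0.10687035 -0.07508241 -0.69504737]
```

View pics/w3.png

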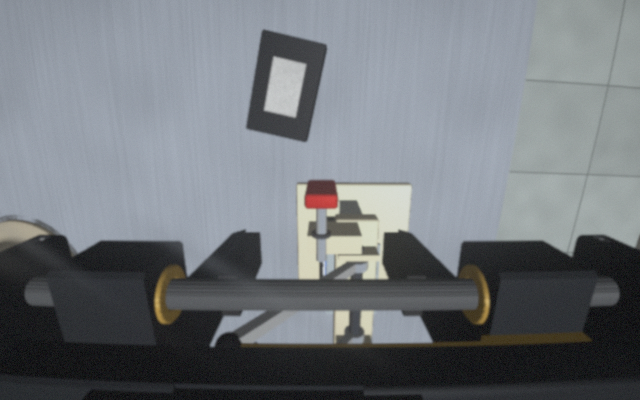

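The catch is out: the paddle is at (321,193) and its stop pushed back with about 20 N. Next is the handle.

```bash
python3 -m jog '[[-1.5,-3.5,0,0],[-3,-7,0,0],[-4.5,-10.5,0,0],[-6,-14,0,0],[-7.1,-16.9,0,-0.5],[-7.1,-16.9,-2,-0.5],[-7.1,-16.9,-4.5,-0.5],[-7.1,-16.9,-6.5,-0.5],[-7.1,-16.9,-7.5,-0.5],[-7.1,-16.9,-7.5,-0.5]]'; python3 -m jog '[[0,0,0,0],[0,0,0,0],[0,0,0,0],[0,0,0,0],[0,0,0,0],[0,0,0,0]]' 1.5 10
python3 - <<'E'
from h import *
save('scene','s4');print(robot.get_state()['ee_pos'])
im=cv2.imread('pics/s4.png');cv2.imwrite('pics/s4c.png',cv2.resize(im[60:320,200:480],None,fx=2,fy=2))
E
```

```text
clock: 7.77
ee_pos: [0.517, 0.0771, 0.2947]
tcp_rot: [[-0.019, 1.0, -0.004], [1.0, 0.019, 0.0], [0.0, -0.004, -1.0]]
contact_force: [-0.2, -0.3, 0.4]
width: 0.0652
grip_force: 0.0
clock: 8.27
ee_pos: [0.5178, 0.0771, 0.2968]
tcp_rot: [[-0.019, 1.0, 0.0], [1.0, 0.019, -0.0], [-0.0, 0.0, -1.0]]
contact_force: [0.1, 0.4, -1.0]
width: 0.0271
grip_force: 0.0
[0.51706752 0.0770757  0.29671336]
```

View pics/s4c.png

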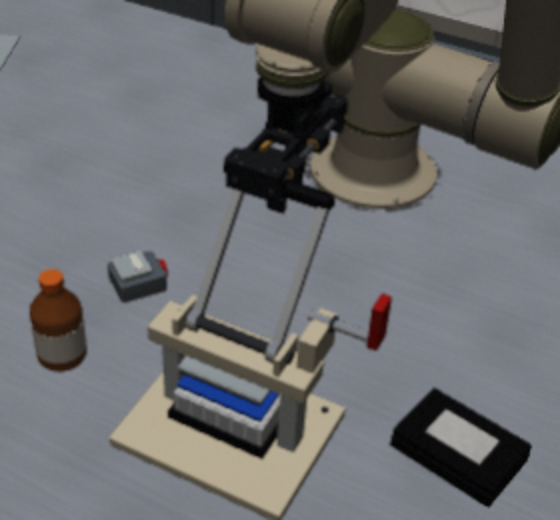

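The handle is centred between the fingers, and the red catch stands out. Nothing else was disturbed.

```bash
python3 -m jog '[[0,0,0,0],[0,0,0,0],[0,0,0,0],[0,0,0,0]]' 1.5 40
python3 - <<'E'
import numpy as np
for a in np.arange(0,1.06,.05):
    t=np.radians(50)-a; print(round(a,2),[round(100*(-.19*np.cos(t)+.122),1),round(100*(.19*np.sin(t)-.1456),1)],round(108-45*a,1))
E
```

```text
clock: 8.65
ee_pos: [0.5158, 0.0771, 0.2967]
tcp_rot: [[-0.019, 1.0, -0.005], [1.0, 0.019, -0.0], [-0.0, -0.005, -1.0]]
contact_force: [-12.6, -0.6, 5.2]
width: 0.0205
grip_force: 39.4
0.0 [np.float64(-0.0), np.float64(-0.0)] 108.0
0.05 [np.float64(-0.7), np.float64(-0.6)] 105.8
0.1 [np.float64(-1.4), np.float64(-1.3)] 103.5
0.15 [np.float64(-2.1), np.float64(-2.0)] 101.2
0.2 [np.float64(-2.7), np.float64(-2.7)] 99.0
0.25 [np.float64(-3.2), np.float64(-3.5)] 96.8
0.3 [np.float64(-3.8), np.float64(-4.3)] 94.5
0.35 [np.float64(-4.3), np.float64(-5.1)] 92.2
0.4 [np.float64(-4.7), np.float64(-5.9)] 90.0
0.45 [np.float64(-5.1), np.float64(-6.8)] 87.8
0.5 [np.float64(-5.5), np.float64(-7.6)] 85.5
0.55 [np.float64(-5.8), np.float64(-8.5)] 83.2
0.6 [np.float64(-6.1), np.float64(-9.4)] 81.0
0.65 [np.float64(-6.3), np.float64(-10.4)] 78.8
0.7 [np.float64(-6.5), np.float64(-11.3)] 76.5
0.75 [np.float64(-6.7), np.float64(-12.2)] 74.2
0.8 [np.float64(-6.7), np.float64(-13.2)] 72.0
0.85 [np.float64(-6.8), np.float64(-14.1)] 69.8
0.9 [np.float64(-6.8), np.float64(-15.1)] 67.5
0.95 [np.float64(-6.7), np.float64(-16.0)] 65.2
1.0 [np.float64(-6.6), np.float64(-17.0)] 63.0
1.05 [np.float64(-6.5), np.float64(-17.9)] 60.8
```

```bash
python3 -m jog '[[-0.2,0,0,0],[-0.5,0,-0.3,0],[-0.9,0,-0.6,0],[-1.2,0,-0.9,0],[-1.6,0,-1.3,0],[-1.6,0,-1.3,0],[-1.6,0,-1.3,0]]'
```

```text
clock: 9.23
ee_pos: [0.5014, 0.0768, 0.2828]
tcp_rot: [[-0.019, 1.0, -0.001], [1.0, 0.019, -0.0], [-0.0, -0.001, -1.0]]
contact_force: [2.7, -3.2, -5.5]
width: 0.0203
grip_force: 39.9
```

```bash
python3 -m jog '[[-0.3,0,-0.4,0],[-0.6,0,-0.7,0],[-1.0,0,-1.1,0],[-1.2,0,-1.4,0],[-1.5,0,-1.8,0],[-1.8,0,-2.2,0],[-2.1,0,-2.6,0],[-2.4,0,-3.0,0],[-2.4,0,-3.0,0]]';python3 -m jog '[[-0.2,0,-0.4,0],[-0.5,0,-0.8,0],[-0.7,0,-1.2,0],[-0.9,0,-1.6,0],[-0.9,0,-1.6,0],[-0.9,0,-1.6,0]]'
```

```text
clock: 9.98
ee_pos: [0.4787, 0.0764, 0.2527]
tcp_rot: [[-0.018, 1.0, 0.004], [1.0, 0.018, -0.001], [-0.001, 0.004, -1.0]]
contact_force: [14.3, -5.6, -11.6]
width: 0.0198
grip_force: 40.4
clock: 10.48
ee_pos: [0.47, 0.0763, 0.237]
tcp_rot: [[-0.018, 1.0, 0.004], [1.0, 0.018, -0.001], [-0.001, 0.004, -1.0]]
contact_force: [13.8, -6.1, -8.3]
width: 0.0198
grip_force: 40.2
```

```bash
python3 -m jog '[[0.2,-0.1,-0.1,0],[0.2,-0.1,-0.1,0],[0,-0.1,-0.5,0],[-0.2,-0.1,-1.0,0],[-0.2,-0.1,-1.0,0],[-0.2,-0.1,-1.0,0]]'
python3 - <<'E'
from h import *
a=save('scene','s5')
cv2.imwrite('pics/s5c.png',cv2.resize(a[180:320,250:390,::-1],None,fx=4,fy=4,interpolation=cv2.INTER_CUBIC))
for l in('platen','mat','nest','press'):print(l,[(x['pixel'],x['confidence']) for x in robot.place_of('scene',l)[:1]])
E
```

```text
clock: 10.98
ee_pos: [0.4654, 0.0762, 0.2268]
tcp_rot: [[-0.019, 1.0, -0.003], [1.0, 0.019, 0.0], [0.0, -0.003, -1.0]]
contact_force: [-6.0, -1.7, -0.0]
width: 0.0199
grip_force: 39.6
platen [([316.7, 248.8], 0.71)]
mat [([316.9, 252.7], 0.62)]
nest [([316.7, 268.0], 0.62)]
press [([317.4, 270.7], 0.62)]
```

View pics/s5c.png

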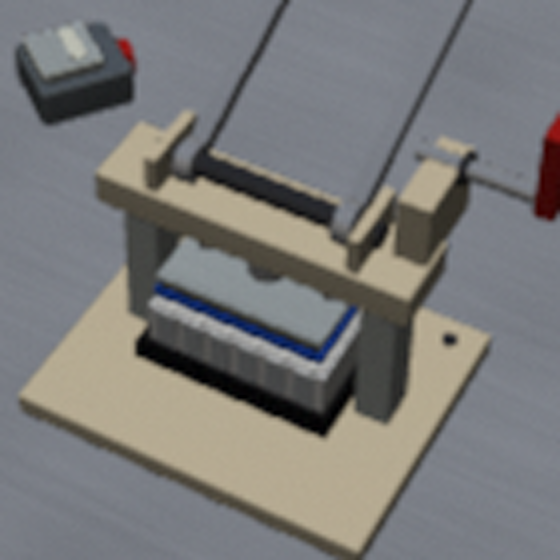

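The platen's grey edge is now almost on the blue mat, so I go on in small steps.

```bash
python3 -m jog '[[-0.2,0,-0.3,0],[-0.3,0,-0.6,0],[-0.4,0,-0.9,0],[-0.4,0,-0.9,0]]'; python3 -m jog '[[-0.1,0,-0.3,0],[-0.2,0,-0.6,0],[-0.3,0,-0.9,0],[-0.3,0,-0.9,0]]'
```

```text
clock: 11.57
ee_pos: [0.4622, 0.0761, 0.2187]
tcp_rot: [[-0.019, 1.0, -0.0], [1.0, 0.019, -0.0], [-0.0, -0.0, -1.0]]
contact_force: [-3.4, -1.7, 3.7]
width: 0.0194
grip_force: 39.2
clock: 11.9
ee_pos: [0.4589, 0.076, 0.2096]
tcp_rot: [[-0.019, 1.0, -0.001], [1.0, 0.019, -0.0], [-0.0, -0.001, -1.0]]
contact_force: [-5.8, -2.5, 3.9]
width: 0.0196
grip_force: 39.1
```

```bash
python3 -m jog '[[-0.15,0,-0.3,0],[-0.2,0,-0.6,0],[-0.3,0,-0.9,0]]'; python3 -m jog '[[-0.05,0,-0.25,0],[-0.1,0,-0.5,0],[-0.15,0,-0.8,0]]'
```

```text
clock: 12.15
ee_pos: [0.4563, 0.0759, 0.2011]
tcp_rot: [[-0.019, 1.0, -0.0], [1.0, 0.019, -0.001], [-0.001, -0.0, -1.0]]
contact_force: [-4.7, -3.9, 9.1]
width: 0.0188
grip_force: 38.8
clock: 12.4
ee_pos: [0.4541, 0.0759, 0.1929]
tcp_rot: [[-0.019, 1.0, -0.002], [1.0, 0.019, -0.001], [-0.001, -0.002, -1.0]]
contact_force: [-10.2, -4.1, 10.2]
width: 0.0186
grip_force: 38.7
```

```bash
python3 -m jog '[[-0.1,-0.05,-0.2,0],[-0.15,-0.05,-0.4,0],[-0.15,-0.05,-0.4,0]]'; python3 -m jog '[[-0.05,0,-0.2,0],[-0.1,0,-0.4,0],[-0.1,0,-0.4,0]]'
```

```text
clock: 12.65
ee_pos: [0.4532, 0.0758, 0.1891]
tcp_rot: [[-0.019, 1.0, -0.0], [1.0, 0.019, 0.0], [0.0, -0.0, -1.0]]
contact_force: [-6.3, -0.8, 7.0]
width: 0.019
grip_force: 38.8
clock: 12.9
ee_pos: [0.4525, 0.0758, 0.1856]
tcp_rot: [[-0.019, 1.0, 0.001], [1.0, 0.019, 0.0], [0.0, 0.001, -1.0]]
contact_force: [-6.0, -0.9, 12.5]
width: 0.0187
grip_force: 38.6
```

```bash
python3 -m jog '[[-0.05,0,0,0],[-0.05,0,0,0]]'; python3 -m jog '[[-0.03,0,-0.15,0],[-0.03,0,-0.15,0],[-0.03,0,-0.15,0]]'
```

```text
clock: 13.07
ee_pos: [0.4525, 0.0758, 0.1856]
tcp_rot: [[-0.019, 1.0, 0.002], [1.0, 0.019, 0.0], [0.0, 0.002, -1.0]]
contact_force: [-3.2, -0.1, 10.0]
width: 0.0188
grip_force: 38.7
clock: 13.32
ee_pos: [0.4523, 0.0758, 0.1846]
tcp_rot: [[-0.019, 1.0, 0.003], [1.0, 0.019, 0.0], [0.0, 0.003, -1.0]]
contact_force: [-4.5, -0.9, 15.5]
width: 0.0188
grip_force: 38.4
```

```bash
python3 - <<'E'
from h import *
a=save('scene','s6')
cv2.imwrite('pics/s6c.png',cv2.resize(a[230:300,275:365,::-1],None,fx=8,fy=8,interpolation=cv2.INTER_CUBIC))
for l in('platen','mat','nest','press'):print(l,[(x['pixel'],x['confidence']) for x in robot.place_of('scene',l)[:1]])
s=robot.get_state();print(s['clock'],s['ee_pos'],s['contact_force'])
E
```

```text
platen [([314.6, 255.4], 0.95)]
mat [([318.6, 255.2], 0.59)]
nest [([315.3, 265.0], 0.92)]
press [([316.3, 271.0], 0.75)]
13.5667 [0.45228088 0.07576826 0.18457836] [-4.47894216  0.23417168 15.33497067]
```

View pics/s6c.png

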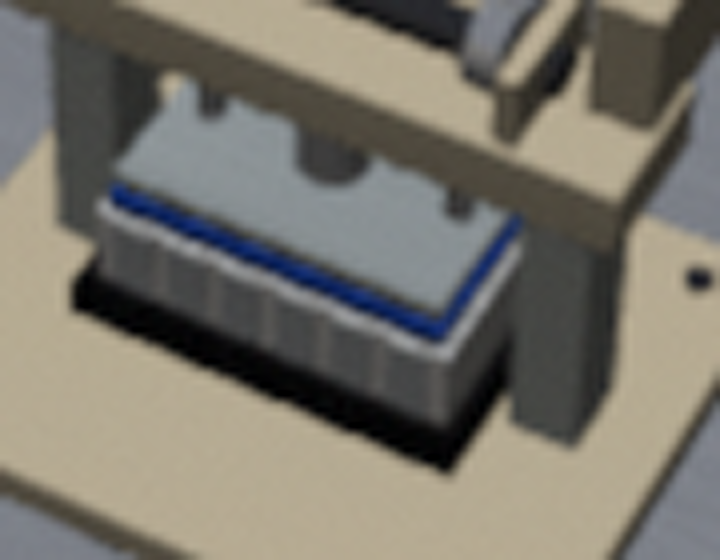

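The mat looks home: only a thin, even blue strip is left on the white plate, and the force climbs steeply per mm. I lean on it slightly more and hold.

```bash
python3 -m jog '[[-0.02,0,-0.05,0],[-0.02,0,-0.05,0],[-0.02,0,-0.05,0]]'; python3 -m jog '[[0,0,0,0],[0,0,0,0],[0,0,0,0],[0,0,0,0],[0,0,0,0],[0,0,0,0],[0,0,0,0],[0,0,0,0],[0,0,0,0],[0,0,0,0]]'
```

```text
clock: 13.82
ee_pos: [0.4523, 0.0758, 0.1844]
tcp_rot: [[-0.019, 1.0, 0.003], [1.0, 0.019, 0.0], [0.0, 0.003, -1.0]]
contact_force: [-4.8, -0.3, 18.3]
width: 0.0186
grip_force: 38.2
clock: 14.65
ee_pos: [0.4523, 0.0758, 0.1844]
tcp_rot: [[-0.019, 1.0, 0.003], [1.0, 0.019, 0.0], [0.0, 0.003, -1.0]]
contact_force: [-5.2, -0.1, 18.3]
width: 0.019
grip_force: 38.2
```

```bash
python3 -m jog '[[0.2,0,1.0,0],[0.4,0,1.9,0],[0.7,0,2.8,0],[1.1,0,3.6,0],[1.5,0,4.5,0],[1.9,0,5.3,0],[1.9,0,5.3,0]]'; python3 -m jog '[[0.4,0,0.8,0],[0.9,0,1.6,0],[1.4,0,2.4,0],[1.9,0,3.2,0],[2.5,0,3.9,0],[3.1,0,4.6,0],[3.1,0,4.6,0]]'
```

```text
clock: 15.23
ee_pos: [0.4719, 0.0762, 0.2349]
tcp_rot: [[-0.019, 1.0, 0.001], [1.0, 0.019, 0.002], [0.002, 0.001, -1.0]]
contact_force: [12.5, 3.1, -9.5]
width: 0.0183
grip_force: 40.4
clock: 15.82
ee_pos: [0.5032, 0.0765, 0.278]
tcp_rot: [[-0.019, 1.0, -0.002], [1.0, 0.019, 0.003], [0.003, -0.002, -1.0]]
contact_force: [21.5, 5.5, -24.3]
width: 0.0186
grip_force: 41.2
```

```bash
python3 -m jog '[[0.3,0.05,-0.3,0],[0.3,0.05,-0.3,0],[0.3,0.05,-0.3,0]]'; python3 -m jog '[[0.2,0,0.2,0],[0.4,0,0.4,0],[0.6,0,0.6,0],[0.6,0,0.6,0]]'
```

```text
clock: 16.07
ee_pos: [0.5031, 0.0766, 0.2774]
tcp_rot: [[-0.019, 1.0, -0.006], [1.0, 0.019, 0.001], [0.001, -0.006, -1.0]]
contact_force: [-4.5, 0.5, -2.4]
width: 0.0183
grip_force: 40.1
clock: 16.4
ee_pos: [0.5089, 0.0766, 0.2829]
tcp_rot: [[-0.019, 1.0, -0.007], [1.0, 0.019, 0.001], [0.001, -0.007, -1.0]]
contact_force: [-4.3, 1.3, -3.7]
width: 0.0186
grip_force: 40.1
```

```bash
python3 -m jog '[[0.2,0,0.2,0],[0.4,0,0.3,0],[0.4,0,0.3,0]]'; python3 -m jog '[[0.15,0,0.15,0],[0.3,0,0.25,0],[0.3,0,0.25,0]]'; python3 -m jog '[[0.15,0,0.15,0],[0.15,0,0.15,0]]'
```

```text
clock: 16.65
ee_pos: [0.5127, 0.0767, 0.286]
tcp_rot: [[-0.019, 1.0, -0.008], [1.0, 0.019, 0.001], [0.001, -0.008, -1.0]]
contact_force: [-7.5, 1.5, -2.7]
width: 0.0183
grip_force: 40.1
clock: 16.9
ee_pos: [0.5156, 0.0768, 0.2884]
tcp_rot: [[-0.019, 1.0, -0.008], [1.0, 0.019, 0.001], [0.002, -0.008, -1.0]]
contact_force: [-7.0, 0.7, -1.6]
width: 0.0187
grip_force: 40.0
clock: 17.07
ee_pos: [0.5155, 0.0768, 0.2886]
tcp_rot: [[-0.019, 1.0, -0.014], [1.0, 0.019, 0.001], [0.002, -0.014, -1.0]]
contact_force: [-16.1, -0.6, -9.1]
width: 0.0184
grip_force: 40.4
```

The handle is at its upper stop. Release and go back to the catch, which is at about (0.588, 0.243).

```bash
python3 -m jog '[[-0.05,0,-0.05,0],[-0.05,0,-0.05,0],[-0.05,0,-0.05,0],[-0.05,0,0.5,0],[-0.05,0,2.5,0],[-0.05,0,5,0],[-0.05,0,7.5,0],[-0.05,0,8.5,0],[-0.05,0,8.5,0]]' 6.5; python3 -m jog '[[1,3,0,0],[2.4,6.5,0,0],[3.8,10,0,0],[5.2,13.5,0,0],[6.6,15.5,0,0],[6.9,16.5,0,0],[6.9,16.5,0,0],[6.9,16.5,0,0]]'
python3 - <<'E'
from h import *
for i in range(2): robot.get_image('scene')
im=save('wrist','w7');save('scene','s7')
x=robot.place_of('wrist','catch_grip')
if x:print(x[0],onz('wrist',x[0]['pixel'],.248))
for c in ('scene',):
  for l in ('lever_grip','catch_grip'):
    print(l,[(x['pixel'],x['confidence']) for x in robot.place_of(c,l)[:1]])
s=robot.get_state();print(s['ee_pos'],s['contact_force'])
a=cv2.imread('pics/s7.png');cv2.imwrite('pics/s7c.png',cv2.resize(a[130:310,250:450],None,fx=3,fy=3))
E
```

```text
clock: 17.82
ee_pos: [0.5192, 0.076, 0.3788]
tcp_rot: [[-0.019, 1.0, 0.005], [1.0, 0.019, -0.0], [-0.0, 0.005, -1.0]]
contact_force: [0.4, -0.3, -0.8]
width: 0.065
grip_force: 0.0
clock: 18.48
ee_pos: [0.5876, 0.2411, 0.375]
tcp_rot: [[-0.019, 1.0, -0.002], [1.0, 0.019, -0.001], [-0.001, -0.002, -1.0]]
contact_force: [-0.9, 0.9, 0.2]
width: 0.065
grip_force: 0.0
{'pixel': [323.0, 189.8], 'confidence': 0.72} [0.58914475 0.24006574 0.248     ]
lever_grip [([341.3, 156.4], 0.94)]
catch_grip [([392.7, 216.9], 0.86)]
[0.58759935 0.24045904 0.37692628] [0.28237947 0.30229524 0.1693627 ]
```

View pics/s7c.png

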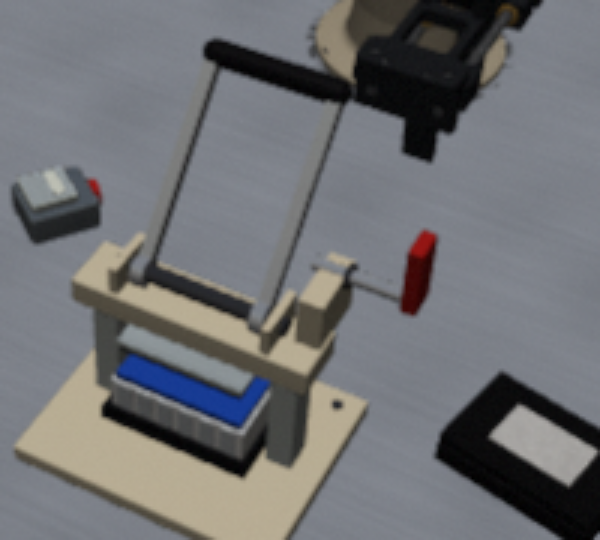

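The lever is up, the platen is lifted, the mat sits flat on the plate, and the catch is still out. Now I grip the catch.

```bash
python3 -m jog '[[0.1,0.2,-2,0],[0.1,0.2,-5,0],[0.1,0.2,-8,0],[0.1,0.2,-11,0],[0.1,0.2,-13.5,0],[0.1,0.2,-14.5,0],[0.1,0.2,-14.5,0],[0.1,0.2,-14.5,0]]'; python3 -m jog '[[0,0,0,0],[0,0,0,0],[0,0,0,0],[0,0,0,0],[0,0,0,0],[0,0,0,0],[0,0,0,0]]' 2.0 35; python3 -m jog '[[0,-0.5,0,0],[0,-1.0,0,0],[0,-1.5,0,0],[0.03,-2.0,0,0],[0.05,-2.5,0,0],[0.06,-2.9,0,0],[0.06,-3.2,0,0],[0.06,-3.2,0,0]]'
```

```text
clock: 19.5
ee_pos: [0.5891, 0.243, 0.2328]
tcp_rot: [[-0.019, 1.0, 0.001], [1.0, 0.019, 0.0], [0.0, 0.001, -1.0]]
contact_force: [1.0, 1.0, 0.4]
width: 0.065
grip_force: 0.0
clock: 20.08
ee_pos: [0.588, 0.2431, 0.2319]
tcp_rot: [[-0.019, 1.0, -0.002], [1.0, 0.019, -0.0], [-0.0, -0.002, -1.0]]
contact_force: [-6.0, -1.4, 3.0]
width: 0.0295
grip_force: 35.0
clock: 20.75
ee_pos: [0.5888, 0.2111, 0.232]
tcp_rot: [[-0.019, 1.0, -0.001], [1.0, 0.019, 0.001], [0.001, -0.001, -1.0]]
contact_force: [-4.8, 0.5, 2.7]
width: 0.0301
grip_force: 35.0
```

```bash
python3 -m jog '[[0,-0.15,0,0],[0,-0.15,0,0],[0,-0.15,0,0]]'; python3 -m jog '[[0,-0.15,0,0],[0,-0.15,0,0],[0,-0.15,0,0]]'
```

```text
clock: 21.0
ee_pos: [0.5888, 0.2109, 0.232]
tcp_rot: [[-0.02, 1.0, -0.0], [1.0, 0.02, 0.003], [0.003, -0.0, -1.0]]
contact_force: [-4.1, 7.3, 2.5]
width: 0.0297
grip_force: 35.0
clock: 21.25
ee_pos: [0.5888, 0.2107, 0.232]
tcp_rot: [[-0.021, 1.0, 0.0], [1.0, 0.021, 0.005], [0.005, 0.0, -1.0]]
contact_force: [-2.4, 13.7, 1.6]
width: 0.0295
grip_force: 35.0
```

It's against the inner stop. Release, retreat and check.

```bash
python3 -m jog '[[0,0.1,0,0],[0,0.1,0,0],[0,0.1,0,0],[0,0.1,0,0],[0,0.1,2,0],[0,0.1,5,0],[0,0.1,8,0],[0,0.1,11,0],[0,0.1,14,0],[0,0.1,14,0]]' 6.5; python3 -m jog '[[-2,2,0,0],[-4,4,0,0],[-6,6,0,0],[-8,8,0,0],[-8,8,0,0],[-8,8,0,0],[-8,8,0,0],[-8,8,0,0]]'
python3 - <<'E'
from h import *
a=save('scene','s8')
for l in ('lever_grip','catch_grip','platen','mat'):
    print(l,[(x['pixel'],x['confidence']) for x in robot.place_of('scene',l)[:1]])
s=robot.get_state();print(s['clock'],s['ee_pos'],s['contact_force'])
cv2.imwrite('pics/s8c.png',cv2.resize(a[120:320,200:470,::-1],None,fx=2.9,fy=2.9))
E
```

```text
clock: 22.08
ee_pos: [0.59, 0.2088, 0.3779]
tcp_rot: [[-0.018, 1.0, 0.01], [1.0, 0.018, 0.001], [0.001, 0.01, -1.0]]
contact_force: [-0.6, 0.8, -0.2]
width: 0.0651
grip_force: 0.0
clock: 22.75
ee_pos: [0.5101, 0.2881, 0.3711]
tcp_rot: [[-0.017, 1.0, -0.0], [1.0, 0.017, -0.0], [-0.0, -0.0, -1.0]]
contact_force: [0.4, 1.6, 0.6]
width: 0.0649
grip_force: 0.0
lever_grip [([342.0, 153.2], 0.84)]
catch_grip [([380.2, 212.9], 0.6)]
platen [([313.4, 244.5], 0.82)]
mat []
23.0 [0.50969227 0.28863363 0.37137432] [ 0.38761168  0.51368095 -0.52140167]
```

View pics/s8c.png

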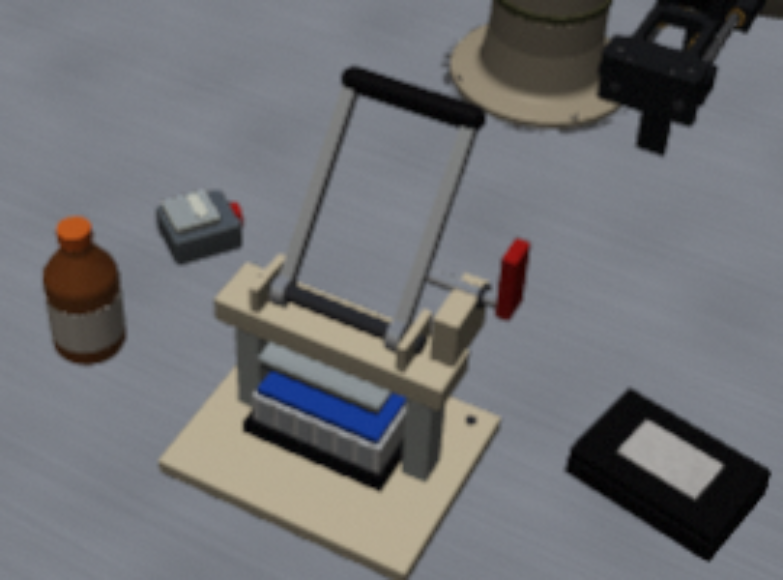

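The catch is in with its bolt past the arm, the lever is up, the mat is home, and the bystanders haven't moved. Handing in.

```bash
python3 -c "
from workcell import robot
print(robot.close_job())"
```

```text
the job is handed in; nothing more can be done
None
```

The plate is sealed and the job is handed in at about 23 s: the mat looks home after a press held for over a second (about 17 N at the handle, near the 18 N crush limit), the lever is up, the catch is locked in, and the bystanders look undisturbed.

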